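# Load the weighing chamber and close its hatch

## Task

Stand the bigger of the two steel calibration weights upright on the round pan inside the weighing chamber, then slide the chamber's hatch shut until it is fully home against the frame, past the spring catch that resists it just before the end. Push the hatch with a light, steady touch against the side of its black tab, without gripping the tab, forcing the hatch or slamming it, and leave the other things on the bench where they are.

Things in the scene. Friction and masses are not known exactly. Their poses are not given: they have to be found in the camera images.
- chamber: Low weighing chamber fixed to the bench, white and grey, 156 x 270 x 95 mm (its x, y, z); origin at the centre of its underside. +y half: open well, 120 (x) by 118 mm (y = 0 to 118), floor at z = 12, walls to z = 78. -y half: deck. Rails along y at x = +-60 to 78 mm, tops at z = 95, carry the hatch. Frame with black rubber face across the +y end, also 95 mm high.
- hatch: Clear sliding hatch with aluminium edges, 124 x 126 x 8 mm; origin at the centre of its underside (z = 79), axes as the chamber's. Slides only along y, +y closes; starts 105 to 122 mm open. Drags with 3 N; from 12 to 1 mm before home a spring catch raises the push to 12 to 15 N, falling to about 7 N just before the stiff rubber face. Stays where left. Over 25 N of push damages it.
- tab (a point): Middle of the black upright tab at the hatch's centre: a bar 70 mm along chamber x, 14 mm thick along y, flat sides facing +y and -y. This point is 30 mm above the hatch's underside; the tab's top is 121 mm, the panel's upper face 87 mm above the bench. A 3 mm high foot, 24 mm wide in y, surrounds the tab's base.
- hatch_edge (a point): Middle of the hatch's leading (+y) edge, 63 mm from the tab in y.
- frame_face (a point): Middle of the frame's black rubber face, where the hatch's leading edge meets it when the hatch is fully home. Axes parallel to the chamber's.
- pan (a point): Centre of the top of the round steel pan (80 mm across, 4 mm thick) in the chamber's well, 16 mm above the bench.
- big_weight: The bigger calibration weight, bare steel, 23 mm across and 48 mm tall, about 0.1 kg; straight body up to 36 mm, narrower 16 mm knob above; origin at the centre of its underside, z axis up.
- small_weight: The smaller calibration weight, 19 mm across and 40 mm tall; origin at the centre of its underside. Stays where it is.
- beaker: Small glass beaker, 45 mm across and 57 mm tall; origin at the centre of its underside. Stays where it is.
- orange_box: Orange carton, 51 x 62 x 36 mm; origin at the centre of its underside. Stays where it is.
Not all that is in view belongs to the job. What is shaped like the big_weight but green, purple or turquoise is not meant.

How it is judged (in metres and radians):
On the way, in this order (a step that is already met when the one before it is completed fails the run):
1. the bigger weight stands on the pan, let go, while the hatch is still open (horizontal distance between big_weight and pan below 0.028 m and z of big_weight in the frame of pan between -0.003 and 0.004 m and angle between big_weight's own z axis and vertical below 0.15 rad and contact force between the fingers and big_weight below 0.1 N and linear speed of big_weight below 0.02 m/s and y of hatch_edge in the frame of frame_face below -0.08 m), for 0.2 s.
2. the hatch is home against the frame (y of hatch_edge in the frame of frame_face above -0.0018 m), for 0.2 s.
At the end, for the whole second after the job is handed in: The bigger weight stands upright (within 0.15 rad) on the pan, its centre within 28 mm of the pan's centre, at rest, and the hatch is fully home: its leading edge within 1.8 mm of the frame's face, at rest (horizontal distance between big_weight and pan below 0.028 m and z of big_weight in the frame of pan between -0.003 and 0.004 m and angle between big_weight's own z axis and vertical below 0.15 rad and y of hatch_edge in the frame of frame_face above -0.0018 m and linear speed of big_weight below 0.02 m/s and linear speed of hatch below 0.01 m/s); the robot touches nothing.
It fails at once if the robot presses on the hatch with more than 25 N (contact force between any of the fingers, the arm and hatch above 25 N).
It fails at once if the hatch is slammed: faster than 0.15 m/s within 12 mm of home (y of hatch_edge in the frame of frame_face above -0.012 m and linear speed of hatch above 0.15 m/s).
It fails at once if the smaller weight, the beaker or the orange carton is moved by more than 20 mm or tipped (distance of any of small_weight, beaker, orange_box from where it was at the start of the episode above 0.02 m or angle between any of small_weight, beaker, orange_box's own z axis and vertical above 0.4 rad).
It also fails if it takes over 64 s, if anything falls off the work surface, if the arm or the gripper's body presses on something with over 40 N, if the wrist force passes 120 N, or if a joint passes its speed limit or range.

## Robot

A 6-joint arm with a two-finger parallel gripper is mounted at the origin on a cart in front of the work surface, level with it; the furniture and walls round the work are solid. World frame = base frame: x ahead of the robot, y to its left, z up, the work surface at z = 0. Lengths are in mm, angles in rad, forces in N, time in s.
With the tool pointing down it reaches from about 375 to 925 mm from the base axis. Payload 5.7 kg.
Tool frame: the origin (TCP) lies on the front face of the gripper's body, between the roots of the fingers; the fingertips stand 80 mm ahead of it and the grasp point (between the pads) lies 61 mm ahead of it; z points along the fingers, x is the direction in which the jaws open and shut, and the axes are right-handed (so a half turn about z gives the same grasp; the last joint's range is limited). The gripper opens to 88 mm and grips with 3 to 60 N. Pads are 20 mm wide; open, the fingers measure 115 mm over their backs; the gripper's body (75 mm by 178 mm) begins 61 mm behind the grasp point.
Start: joints at [-0.115, 0.359, 1.51, -0, 1.272, -0.115], TCP at [599.977, -0.005, 302.623] pointing down, gripper open.
Joint ranges: [-2.97, 2.97], [-1.01, 2.36], [0.21, 2.38], [-0.96, 4.11], [0.2, 2.71], [-2.98, 2.98]. Speed limits (rad/s): [2.39, 2.39, 3.14, 3.14, 3.14, 3.14].

## Interface

Orientations are given as a unit quaternion [w, x, y, z].
In Python, from cell import arm gives the robot as it stands.
- The arm moves only by the tool step_arm, never from a script. Its arguments are lists of equal length, an entry for each row: "delta_pos": the shift along the world's x, y, z in mm, a list of three; "rot": the turn, a rotation vector about the world's x, y, z in rad, a list of three; "fingers": the gripper's target within -1 to 1 (shut at 1, half-way at 0, fully open at -1). A call has 1 to 5 rows; each row is the pose to reach, as a shift and turn from the pose commanded when the call began; what a row does not reach only later rows make up. A row lasts 1/10 s, in which the tool goes at most 50 mm and 8.59 degrees, less where a joint would pass 70% of its speed; a pose out of reach is approached as far as the arm can. A call with a gripper value outside its range is refused whole. The fingers move at their own pace and stop on an object; "newtons" is the grip in N (left out, the last holds). Time passes only in rows, so rows that repeat a pose let the fingers close. It gives the time, the measured TCP pose, the force and the opening at its end, in the units of the state.
- arm.read_state(): the state, without advancing time (a new reading comes with each control period).
- arm.camera(name): name is "scene" or "side" or "wrist"; returns the picture (420x560x3 uint8, blue, green, red); there is no depth.
- arm.camera_params(name): a dict with "fx", "fy", "cx", "cy" (pixels), "k1" (the pictures are not rectified: a ray, as slopes to the right and down, at radius r is drawn at 1 + k1 r^2 times it, then the intrinsics apply), "xyz" and "attitude" of the camera in the world; the wrist camera has in their place "mount" (4x4, takes a point from camera to tool coordinates, whose origin is the TCP and whose axes are the tool frame's). Camera axes: x right, y up, looking along -z (the intrinsics and any distortion apply to the point x, -y, -z); pixel columns grow to the right and rows downward; lengths in mm; the calibration is good to about 2 mm. A picture is of the moment at which its call begins: read the wrist's pose just before it. camera_params takes no time and is no camera call.
- arm.hand_in(): hands the job in, once; it reports no verdict.
The state is a dict: "time": time; "q": joint angles; "dq": joint speeds; "effort": joint torques, N m; "tcp_pos": TCP position; "tcp_rot": TCP orientation; "contact_force": force on the tool from outside, world axes, zero at the start; "ft_torque": the same for the moment, N m; "width": opening from 0.0 (shut) to 1.0 (fully open).
Only numpy, scipy, OpenCV 4.12 (cv2) and the standard library are available. Lean on these libraries where they do the work, as an engineer would, in place of code of your own. Each camera call takes 0.05 s, during which the arm holds its last target. There are 200 camera calls.

## Working session

There is one attempt and no reset: what is moved stays moved. The work goes in short steps, Python scripts to look and compute and a tool call to move; the robot and the scene stay as the last step left them, time stands still between calls to the robot, and variables do not carry over. Pictures are saved under pics/ and viewed, about 8 in all and at most 12, crops included, and the job is handed in when it is done.

Besides the shell and the picture viewer there is one more tool, called as a command line: name --argument value ..., lists and objects as JSON in quotes. step_arm: Moves the arm, as the interface text tells. Its arguments: {"type":"object","properties":{"delta_pos":{"type":"array","items":{"type":"array","items":{"type":"number"}}},"rot":{"type":"array","items":{"type":"array","items":{"type":"number"}}},"fingers":{"type":"array","items":{"type":"number"}},"newtons":{"type":"number"}},"required":["delta_pos","rot","fingers"]}

```bash
mkdir -p pics; cat > h.py <<'E'
import numpy as np, cv2
from scipy.spatial.transform import Rotation as R
from cell import arm
def q2m(q): return R.from_quat([q[1],q[2],q[3],q[0]]).as_matrix()
def pose(name,st=None):
    p=arm.camera_params(name)
    if name=="wrist":
        st=st or arm.read_state(); M=np.array(p["mount"]); T=q2m(st["tcp_rot"])
        return p,T@M[:3,:3],T@M[:3,3]+np.array(st["tcp_pos"])
    return p,q2m(p["attitude"]),np.array(p["xyz"])
def ray(P,u,v):
    p,A,o=P; x=np.array([(u-p["cx"])/p["fx"],(v-p["cy"])/p["fy"]]); s=x.copy()
    for _ in range(20): s=x/(1+p["k1"]*(s@s))
    return o,A@np.array([s[0],-s[1],-1])
def onz(P,u,v,z):
    o,d=ray(P,u,v); return o+d*(z-o[2])/d[2]
def proj(P,X):
    p,A,o=P; c=A.T@(np.array(X)-o); s=np.array([c[0],-c[1]])/-c[2]; s=s*(1+p["k1"]*(s@s))
    return s*[p["fx"],p["fy"]]+[p["cx"],p["cy"]]
def shot(name,fn):
    P=pose(name); im=arm.camera(name); cv2.imwrite("pics/"+fn,im); return P,im
E
python3 - <<'E'
from h import *
for n in("scene","side","wrist"):
    P,im=shot(n,n+"0.png"); print(n,{k:v for k,v in P[0].items()})
print(arm.read_state())
E
```

```text
scene {'fx': 419.14505097799344, 'fy': 419.14505097799344, 'cx': 272.8728464748612, 'cy': 208.5221453131213, 'k1': -0.11771433018557395, 'xyz': array([-87.16402568, 916.88370454, 601.3448051 ]), 'attitude': array([-0.25085554, -0.16464607,  0.50808365,  0.80735009])}
side {'fx': 454.54550229466855, 'fy': 454.54550229466855, 'cx': 281.74672671537206, 'cy': 209.2329270120209, 'k1': -0.07507057322676895, 'xyz': array([306.92304593, 925.03634128, 542.32114948]), 'attitude': array([-0.09933862, -0.06026568,  0.51471573,  0.84945135])}
wrist {'fx': 352.266401971252, 'fy': 352.266401971252, 'cx': 279.94211040730255, 'cy': 204.3220489957517, 'k1': -0.08541116851627545, 'mount': array([[ 9.99999632e-01,  8.29685394e-04, -2.17673886e-04,
         8.80857659e-01],
       [ 7.25052206e-04, -9.53204787e-01, -3.02324509e-01,
        -8.35001599e+01],
       [-4.58322019e-04,  3.02324239e-01, -9.53205038e-01,
        -8.24494282e+01],
       [ 0.00000000e+00,  0.00000000e+00,  0.00000000e+00,
         1.00000000e+00]])}
{'time': 0.15, 'q': array([-1.15120968e-01,  3.59300194e-01,  1.51118716e+00,  1.32735834e-05,
        1.27250241e+00, -1.15057975e-01]), 'dq': array([ 0.00034142, -0.00168726, -0.00251513, -0.00037639,  0.00087417,
       -0.00111059]), 'effort': array([ 6.01716038e-04, -5.15759647e+01, -2.71007627e+01,  6.74942834e-02,
        3.05557286e-02, -7.96465724e-05]), 'tcp_pos': array([5.99575120e+02, 3.27308916e-02, 3.02024793e+02]), 'tcp_rot': array([-8.65191799e-05,  9.99999755e-01, -3.34510608e-05, -6.93203965e-04]), 'contact_force': array([ 0.03669971, -0.0606697 ,  0.07866618]), 'ft_torque': array([ 0.0220957 , -0.01939217,  0.00207406]), 'width': 0.9951867302424614}
```

```bash
python3 -c "
import cv2,numpy as np
a=[cv2.imread(f'pics/{n}0.png') for n in('scene','wrist')]
cv2.imwrite('pics/m.png',cv2.resize(a[0],(800,600)))"
```

```text
(no output)
```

View pics/m.png

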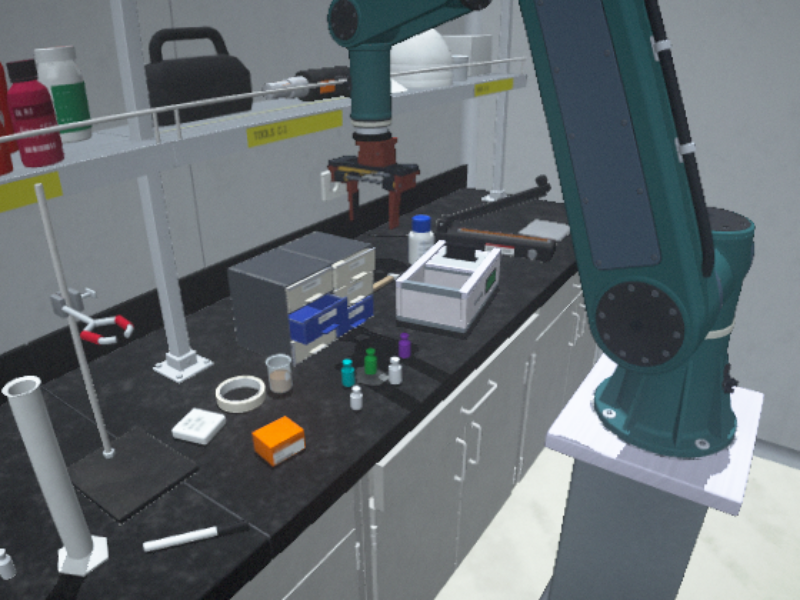

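View pics/side0.png

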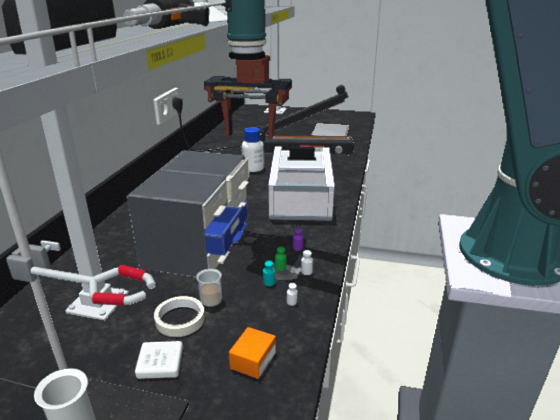

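View pics/wrist0.png

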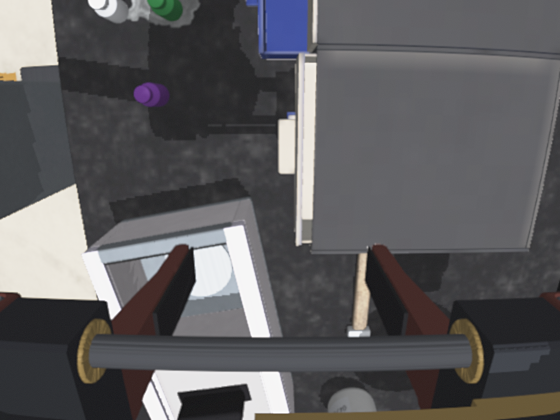

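The scene view (800 px) shows plain steel weights at (395,371), the bigger, and (356,398), the smaller. In the side view they are at (307,262) and (292,294). The wrist view shows the chamber's well with the pan near (205,270) and the black tab near (200,405), and the chamber is yawed by about 15°. A drawer cabinet stands close on the +x side.

```bash
python3 - <<'E'
from h import *
S=pose("scene");D=pose("side");W=pose("wrist")
f=lambda P,u,v,z:onz(P,u,v,z)[:2].round(1)
# weight: bottom centre approx
print("big", f(S,395*.7,382*.7,0), f(D,307,273,0)); print("big mid",f(S,276.5,261,24),f(D,307,264,24))
print("small mid",f(S,249,279.5,20),f(D,292,296,20))
print("green",f(S,259,253,24),f(D,281,260,24),"turq",f(S,348*.7,374*.7,24),f(D,269,275,24),"purple",f(D,298,240,24),f(W,150,95,48))
print("beaker",f(S,279*.7,375*.7,28),f(D,209,288,28)); print("orange top",f(D,255,343,36))
print("cabinet near edge top z=130?:",[ (z,f(W,300,250,z),f(D,203,213,z),f(D,248,158,z)) for z in (130,150,170)])
print("cabinet W corners z150",f(W,312,50,150),f(W,530,250,150), "drawer",f(W,262,52,100))
print("rails z95",[f(W,*c,95) for c in((88,250),(105,248),(225,228),(243,222),(275,350))])
print("pan W z16",f(W,205,270,16)); print("tab W z121",f(W,180,392,121),f(W,245,388,121))
im=cv2.imread("pics/side0.png")[130:320,180:330]; cv2.imwrite("pics/c1.png",cv2.resize(im,None,fx=4,fy=3.1,interpolation=cv2.INTER_CUBIC) if 0 else cv2.resize(im,(474,600),interpolation=cv2.INTER_CUBIC))
E
```

```text
big [431.5 169. ] [432.  175.4]
big mid [427.4 174.7] [432.1 178.3]
small mid [439.1 273.8] [440.9 279.7]
green [487.5 168.3] [486.1 176.3] turq [494.5 224.5] [496.7 231.9] purple [468.1  92.2] [479.4  83.6]
beaker [589.6 301. ] [592.3 302.5]
orange top [467.9 425.8]
cabinet near edge top z=130?: [(130, array([616.1, -35.1]), array([633.7, 207.2]), array([635.4, -93.4])), (150, array([614.9, -25.8]), array([617.9, 242. ]), array([619.5, -44. ])), (170, array([613.7, -16.4]), array([602. , 276.8]), array([603.5,   5.4]))]
cabinet W corners z150 [620.3 110. ] [792.1 -27.7] drawer [586.8 114.2]
rails z95 [array([422.3, -52.6]), array([439.2, -50.3]), array([551.7, -30.2]), array([567.8, -24.5]), array([ 595.1, -162.5])]
pan W z16 [ 512.  -114.2]
tab W z121 [ 501.8 -193.6] [ 566.2 -186.8]
```

View pics/c1.png

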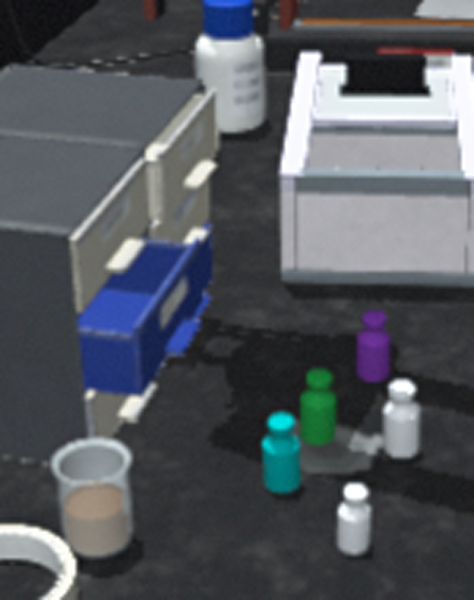

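step_arm --delta_pos '[[-35,30,0],[-70,60,0],[-105,90,0],[-140,125,0],[-169,150,0]]' --rot '[[0,0,0.14],[0,0,0.28],[0,0,0.42],[0,0,0.56],[0,0,0.7]]' --fingers '[-1,-1,-1,-1,-1]'

```text
time: 0.65
tcp_pos: [428.6, 151.3, 302.4]
tcp_rot: [-0.0, 0.938, 0.346, -0.0]
contact_force: [-0.2, 0.1, 0.3]
width: 1.002
```

step_arm --delta_pos '[[0,10,-20],[0,20,-40],[0,25,-60],[0,25,-70],[0,25,-70]]' --rot '[[0,0,0.14],[0,0,0.28],[0,0,0.42],[0,0,0.56],[0,0,0.7]]' --fingers '[-0.2,-0.2,-0.2,-0.2,-0.2]'

```text
time: 1.15
tcp_pos: [429.7, 174.9, 230.9]
tcp_rot: [-0.001, 0.763, 0.647, -0.002]
contact_force: [1.1, -0.4, 0.1]
width: 0.609
```

step_arm --delta_pos '[[0,0,0],[0,0,0],[0,0,0]]' --rot '[[0,0,0.14],[0,0,0.17],[0,0,0.17]]' --fingers '[-0.2,-0.2,-0.2]'

```text
time: 1.45
tcp_pos: [430.9, 175.0, 232.6]
tcp_rot: [-0.0, 0.708, 0.706, -0.0]
contact_force: [-0.0, 0.8, -0.6]
width: 0.601
```

```bash
python3 - <<'E'
from h import *
P,im=shot("wrist","w1.png"); s=arm.read_state(); print(s["time"],s["tcp_pos"].round(1),s["tcp_rot"].round(4),s["width"])
print(proj(P,[431,175,48]),proj(P,[431,175,0]))
E
```

```text
1.5 [431.  175.  232.6] [ 0.000e+00  7.084e-01  7.058e-01 -1.000e-04] 0.599151561290971
[280.08513468 201.8128034 ] [280.08888696 186.45365191]
```

View pics/w1.png

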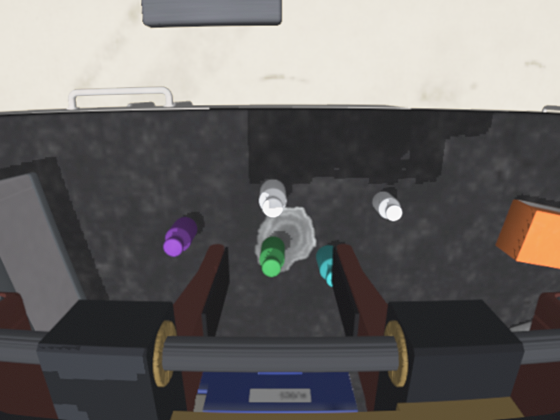

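The wrist view shows the big weight's knob top at about (273,206), 7 px from the prediction. The spill lies beside it, with green at (271,268) and turquoise at (330,275).

```bash
python3 - <<'E'
from h import *
P=pose("wrist"); im=cv2.imread("pics/w1.png")
c=im[170:225,250:300]; g=c.min(2)
for t in(215,235): 
    n,l,s,ct=cv2.connectedComponentsWithStats((g>t).astype(np.uint8)); print(t,[(s[i].tolist(),ct[i].round(1)+[250,170]) for i in range(1,n) if s[i,4]>15])
print(onz(P,273,206,48), onz(P,272.5,187,0), onz(P,272,191,30))
print(cv2.resize(g,(25,27)))
E
```

```text
215 [([10, 23, 23, 24, 258], array([269.1, 206.8]))]
235 [([10, 23, 8, 12, 41], array([262.6, 197.4])), ([13, 31, 19, 16, 162], array([270.9, 209.9]))]
[434.52313461 169.34503449  48.        ] [431.54809913 167.99020506   0.        ] [427.09865085 168.23673147  30.        ]
[[ 39  40  40  40  41  42  42  41  42  41  42  41  40  42  42  43  45  45
   44  43  42  40  40  40  40]
 [ 40  40  40  41  41  42  42  42  42  42  42  41  40  40  42  42  43  44
   43  42  41  42  41  40  41]
 [ 38  40  39  40  40  41  42  42  44  44  44  43  41  42  40  41  41  40
   40  41  42  42  41  40  39]
 [ 39  38  40  40  40  40  41  42  42  44  45  43  41  41  41  41  40  39
   39  39  42  42  42  41  41]
 [ 39  40  39  40  40  39  40  50  58  64  70  71  67  58  43  40  40  40
   40  40  41  42  43  42  42]
 [ 39  39  39  38  40  49  51  69  98 111 115 115 115 108  85  55  40  40
   40  42  41  43  44  43  44]
 [ 43  44  43  43  43  52  70 104 115 115 116 116 116 115 112  97  58  41
   41  41  42  46  48  47  49]
 [ 56  56  57  56  55  64 102 118 117 117 119 118 118 117 115 112  91  47
   41  42  45  5
[... 1310 characters left out ...]
47 246 246 246 246 246 247 240 180 160
  159 166 164 163 157 151 147]
 [ 57  58  57  57  59  59  66 175 248 247 246 246 246 247 245 196 169 170
  168 166 163 167 163 159 150]
 [ 57  58  58  57  59  60  58  69 165 232 247 248 246 228 178 150 155 154
  151 141 139 149 157 162 160]
 [ 57  58  59  58  58  59  59  75 120 143 166 176 163 132 127 130 135 135
  134 132 132 135 137 142 154]
 [ 57  59  60  58  58  58  62  95 136 152 159 152 134 126 133 136 138 142
  141 136 134 132 132 131 138]
 [ 57  59  59  58  57  61  90 132 150 163 162 142 131 132 143 151 151 151
  148 148 149 145 138 135 134]
 [ 58  58  59  57  58  84 127 151 159 169 161 138 135 146 153 150 147 142
  138 140 140 141 143 146 138]]
```

step_arm --delta_pos '[[2,-6,-30],[2,-6,-70],[2,-6,-110],[2,-6,-135],[2,-6,-141]]' --rot '[[0,0,0],[0,0,0],[0,0,0],[0,0,0],[0,0,0]]' --fingers '[-0.2,-0.2,-0.2,-0.2,-0.2]'

```text
time: 2.0
tcp_pos: [431.5, 168.6, 89.4]
tcp_rot: [-0.001, 0.708, 0.706, -0.002]
contact_force: [-0.2, 0.4, 0.6]
width: 0.602
```

step_arm --delta_pos '[[0,0,0],[0,0,0],[0,0,0],[0,0,0],[0,0,0]]' --rot '[[0,0,0],[0,0,0],[0,0,0],[0,0,0],[0,0,0]]' --fingers '[-0.2,0.2,1,1,1]' --newtons 20

```text
time: 2.5
tcp_pos: [433.5, 169.1, 92.5]
tcp_rot: [0.001, 0.707, 0.707, 0.001]
contact_force: [-0.3, 1.2, -0.5]
width: 0.276
```

step_arm --delta_pos '[[0,0,0],[0,0,10],[0,0,30],[0,0,60],[0,0,100]]' --rot '[[0,0,0],[0,0,0],[0,0,0],[0,0,0],[0,0,0]]' --fingers '[1,1,1,1,1]'

```text
time: 3.0
tcp_pos: [431.6, 168.7, 192.1]
tcp_rot: [-0.001, 0.707, 0.707, -0.002]
contact_force: [0.3, 0.4, -0.7]
width: 0.249
```

```bash
python3 - <<'E'
from h import *
P,im=shot("wrist","w2.png"); s=arm.read_state(); print(s["time"],s["tcp_pos"].round(1),s["width"],s["contact_force"])
Q,im2=shot("side","s2.png")
a=im[60:420,100:460]; u,v=proj(Q,[433,169,130]).astype(int); b=cv2.resize(im2[v-75:v+75,u-60:u+60],(288,360))
cv2.imwrite("pics/c2.png",np.hstack([a,b]))
E
```

```text
3.05 [434.9 169.6 198.1] 0.24728081321332931 [1.58675017 0.13313561 2.58557535]
```

View pics/c2.png

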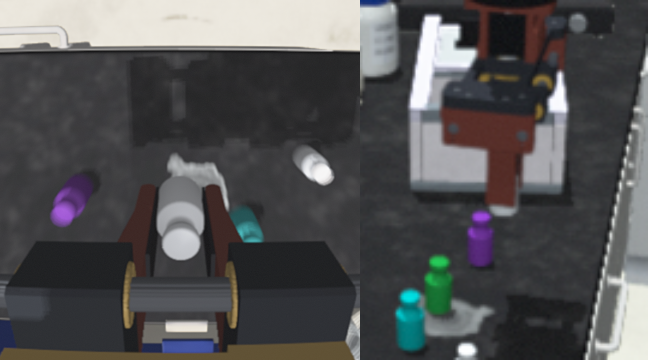

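The grasp is good: the weight is upright between the pads and the opening is 22 mm. Next I carry it above the well and look again.

step_arm --delta_pos '[[0,-5,15],[5,-30,30],[15,-70,40],[25,-105,40],[35,-140,40]]' --rot '[[0,0,-0.14],[0,0,-0.28],[0,0,-0.42],[0,0,-0.56],[0,0,-0.7]]' --fingers '[1,1,1,1,1]'

```text
time: 3.6
tcp_pos: [467.9, 27.8, 231.8]
tcp_rot: [0.0, 0.908, 0.419, 0.0]
contact_force: [0.8, 0.5, -0.5]
width: 0.247
```

step_arm --delta_pos '[[10,-40,0],[20,-80,0],[30,-115,0],[40,-135,0],[44,-143,0]]' --rot '[[0,0,-0.14],[0,0,-0.28],[0,0,-0.42],[0,0,-0.56],[0,0,-0.677]]' --fingers '[1,1,1,1,1]'

```text
time: 4.1
tcp_pos: [512.6, -116.3, 231.3]
tcp_rot: [0.0, 0.996, 0.092, 0.0]
contact_force: [-1.0, -0.1, -1.1]
width: 0.244
```

step_arm --delta_pos '[[0,0,0],[0,0,0]]' --rot '[[0,0,0],[0,0,0]]' --fingers '[1,1]'

```text
time: 4.3
tcp_pos: [511.2, -113.6, 231.1]
tcp_rot: [-0.0, 0.995, 0.098, -0.001]
contact_force: [0.7, 0.9, -0.3]
width: 0.251
```

```bash
python3 - <<'E'
from h import *
P,im=shot("wrist","w3.png"); s=arm.read_state(); print(s["time"],s["tcp_pos"].round(1),s["tcp_rot"].round(4),s["width"])
print(proj(P,[511,-113,16]))
E
```

```text
4.35 [ 511.2 -113.3  231.2] [-4.000e-04  9.952e-01  9.790e-02 -7.000e-04] 0.24819415154830318
[279.0690398  191.82804523]
```

View pics/w3.png

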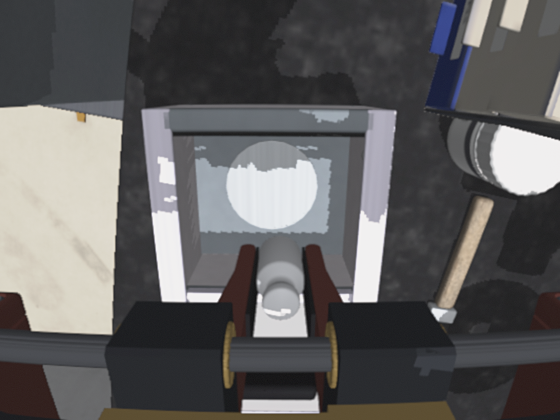

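The pan's ellipse is centred at about (272,185) and spans 227–317 px. The chamber's frame corners are at (142,108) and (397,110), so the gripper is well aligned.

```bash
python3 - <<'E'
from h import *
P=pose("wrist")
f=lambda u,v,z:onz(P,u,v,z)[:2]
print("pan",f(272,185,16),"diam",np.linalg.norm(f(227,185,16)-f(317,185,16)),np.linalg.norm(f(272,141,16)-f(272,228,16)))
a,b=f(142,108,95),f(397,110,95); print(a,b,np.linalg.norm(a-b),np.arctan2(*(b-a)[::-1]),"mid",(a+b)/2)
fi=f(275,133,95); print("frame inner lower edge",fi, "dist mid",np.linalg.norm(fi-(a+b)/2))
print("tab front top?",f(280,388,121), "hatch edge",f(200,297,87))
m=(a+b)/2; y=(b-a)/np.linalg.norm(b-a); n=np.array([y[1],-y[0]]); print("pan along -y",(f(272,185,16)-m)@n,(f(272,185,16)-m)@y,"edge",(f(200,297,87)-m)@n)
E
```

```text
pan [ 503.68003054 -107.81940117] diam 78.56024834043494 78.35599082668806
[414.46124919 -55.11685782] [567.38221768 -26.30135085] 155.6121976123252 0.18625005866416355 mid [490.92173343 -40.70910433]
frame inner lower edge [497.23026726 -54.81446512] dist mid 15.451821962962024
tab front top? [ 534.05452053 -224.9570815 ] hatch edge [ 465.23976651 -184.38409093]
pan along -y 68.31217957612736 0.11049212770363669 edge 136.43454386332664
```

step_arm --delta_pos '[[-6,4,-20],[-6,4,-50],[-6,4,-85],[-6,4,-110],[-6,4,-119]]' --rot '[[0,0,0],[0,0,0],[0,0,0],[0,0,0],[0,0,0]]' --fingers '[1,1,1,1,1]'

```text
time: 4.85
tcp_pos: [504.0, -108.5, 110.5]
tcp_rot: [-0.001, 0.995, 0.098, -0.002]
contact_force: [-0.4, 0.1, -0.1]
width: 0.245
```

step_arm --delta_pos '[[0,0,0],[0,0,-1],[0,0,-2],[0,0,-3],[0,0,-3]]' --rot '[[0,0,0],[0,0,0],[0,0,0],[0,0,0],[0,0,0]]' --fingers '[1,1,1,1,1]'

```text
time: 5.35
tcp_pos: [506.3, -110.1, 110.3]
tcp_rot: [0.0, 0.995, 0.096, 0.001]
contact_force: [0.4, -0.1, -0.1]
width: 0.244
```

step_arm --delta_pos '[[0,0,0],[0,0,-1],[0,0,-1]]' --rot '[[0,0,0],[0,0,0],[0,0,0]]' --fingers '[1,1,1]'

```text
time: 5.65
tcp_pos: [505.9, -110.0, 108.6]
tcp_rot: [-0.0, 0.995, 0.096, -0.0]
contact_force: [0.3, -0.3, -0.5]
width: 0.248
```

step_arm --delta_pos '[[0,0,-1],[0,0,-1]]' --rot '[[0,0,0],[0,0,0]]' --fingers '[1,1]'

```text
time: 5.85
tcp_pos: [506.0, -110.0, 108.3]
tcp_rot: [0.0, 0.995, 0.096, 0.0]
contact_force: [-1.9, 0.6, 9.5]
width: 0.244
```

Contact at 9.5 N. I ease off 0.5 mm, release, and retreat straight up.

step_arm --delta_pos '[[0,0,0.5],[0,0,0.5],[0,0,0.5],[0,0,0.5],[0,0,0.5]]' --rot '[[0,0,0],[0,0,0],[0,0,0],[0,0,0],[0,0,0]]' --fingers '[1,0.3,0,0,0]'

```text
time: 6.35
tcp_pos: [506.0, -110.0, 108.0]
tcp_rot: [-0.0, 0.995, 0.096, -0.0]
contact_force: [0.5, -0.6, 0.1]
width: 0.495
```

step_arm --delta_pos '[[0,0,0],[0,0,15],[0,0,45],[0,0,85],[0,0,110]]' --rot '[[0,0,0],[0,0,0],[0,0,0],[0,0,0],[0,0,0]]' --fingers '[0,0,0,0,0]'

```text
time: 6.85
tcp_pos: [506.6, -110.2, 220.3]
tcp_rot: [0.0, 0.995, 0.096, 0.001]
contact_force: [1.2, 0.1, -0.7]
width: 0.499
```

step_arm --delta_pos '[[5,-30,0],[8,-40,0],[8,-40,0]]' --rot '[[0,0,0],[0,0,0],[0,0,0]]' --fingers '[0,0,0]'

```text
time: 7.15
tcp_pos: [514.3, -151.1, 217.9]
tcp_rot: [0.0, 0.995, 0.095, 0.0]
contact_force: [-0.5, 0.2, -0.3]
width: 0.507
```

```bash
python3 - <<'E'
from h import *
P,im=shot("wrist","w4.png"); s=arm.read_state(); print(s["time"],s["tcp_pos"].round(1),s["tcp_rot"].round(4),s["width"],s["contact_force"])
print(proj(P,[528,-236,121]),proj(P,[505,-109,64]))
E
```

```text
7.2 [ 513.5 -150.1  217.4] [-5.000e-04  9.954e-01  9.560e-02 -7.000e-04] 0.503424084914364 [0.58001529 1.12298441 0.23099561]
[274.55178749 370.84165214] [276.88585384 155.29910899]
```

View pics/w4.png

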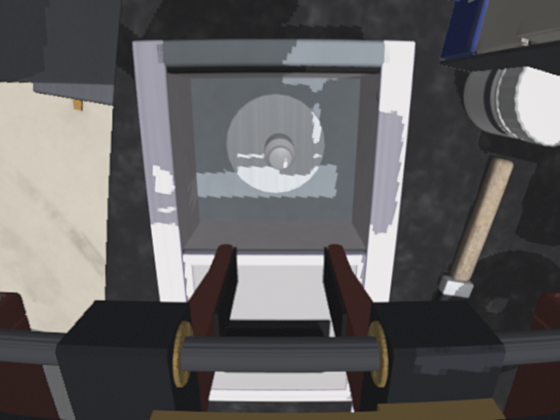

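The weight stands upright on the pan, with its knob at (280,157) inside the pan disc centred at (276,143). The hatch edge is at row ~253. Now I close the fingers and go over and behind the tab.

step_arm --delta_pos '[[4,-20,0],[10,-55,0],[16,-90,0],[20,-120,0],[22,-130,0]]' --rot '[[0,0,0],[0,0,0],[0,0,0],[0,0,0],[0,0,0]]' --fingers '[1,1,1,1,1]'

```text
time: 7.7
tcp_pos: [536.0, -281.5, 217.1]
tcp_rot: [-0.0, 0.995, 0.096, -0.001]
contact_force: [-1.0, 0.8, 0.1]
width: 0.081
```

```bash
python3 - <<'E'
from h import *
P,im=shot("wrist","w5.png"); s=arm.read_state(); print(s["time"],s["tcp_pos"].round(1),s["width"],s["contact_force"])
print(proj(P,[528,-236,121]))
E
```

```text
7.75 [ 536.1 -281.7  217.1] 0.03736025443730737 [ 0.19847733 -1.47668342 -0.40251298]
[279.97703187 168.34521314]
```

View pics/w5.png

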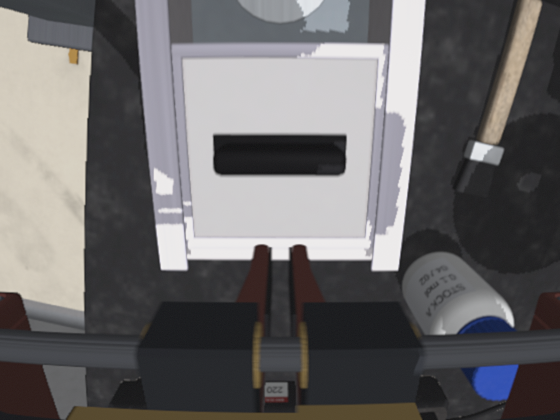

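The tab's top is centred near (280,158), spanning cols 214–346. The hatch's leading edge is at row ~46 and its rear edge at ~240. A bottle stands on the right with its cap near (487,355), so I check its clearance before going down.

```bash
python3 - <<'E'
from h import *
P=pose("wrist");S=pose("scene")
f=lambda u,v,z:onz(P,u,v,z)[:2]
m=np.array([490.92,-40.71]); n=np.array([.185,-.983]); 
for k,u,v,z in(("lead",280,46,87),("rear",280,240,87),("tabrear",280,172,121),("tabL",214,158,121),("tabR",346,158,121)):
    X=f(u,v,z); print(k,X.round(1),((X-m)@n).round(1))
# bottle cap top: triangulate
o1,d1=ray(P,490,355); o2,d2=ray(S,421*.7,219*.7)
A=np.c_[d1,-d2]; t=np.linalg.lstsq(A,o2-o1,rcond=None)[0]; print(o1+d1*t[0],o2+d2*t[1])
E
```

```text
lead [ 516.2 -174.1] 135.8
rear [ 538.6 -290. ] 253.8
tabrear [ 528.6 -238.1] 201.0
tabL [ 494.  -237.3] 193.8
tabR [ 560.4 -224.5] 193.5
[ 684.29720387 -329.23428209  123.08832449] [ 690.2882856  -326.96622214  126.95997897]
```

step_arm --delta_pos '[[0,0,-15],[0,0,-35],[0,0,-41],[-1.5,8,-41],[-3,16,-41]]' --rot '[[0,0,0],[0,0,0],[0,0,0],[0,0,0],[0,0,0]]' --fingers '[1,1,1,1,1]'

```text
time: 8.25
tcp_pos: [532.8, -262.6, 177.3]
tcp_rot: [-0.0, 0.995, 0.096, -0.0]
contact_force: [0.2, -0.2, 0.3]
width: 0.007
```

step_arm --delta_pos '[[-0.4,2,0],[-0.8,4,0],[-1.1,6,0],[-1.5,8,0],[-1.9,10,0]]' --rot '[[0,0,0],[0,0,0],[0,0,0],[0,0,0],[0,0,0]]' --fingers '[1,1,1,1,1]'

```text
time: 8.75
tcp_pos: [531.2, -254.0, 177.3]
tcp_rot: [0.0, 0.995, 0.096, 0.0]
contact_force: [0.5, 0.8, -0.1]
width: 0.01
```

step_arm --delta_pos '[[-0.4,2,0],[-0.8,4,0],[-1.1,6,0],[-1.5,8,0],[-1.9,10,0]]' --rot '[[0,0,0],[0,0,0],[0,0,0],[0,0,0],[0,0,0]]' --fingers '[1,1,1,1,1]'

```text
time: 9.25
tcp_pos: [529.2, -244.2, 177.1]
tcp_rot: [0.0, 0.995, 0.096, -0.0]
contact_force: [0.1, -3.3, -0.5]
width: 0.005
```

Contact is made at 3 N of drag. Advancing steadily.

step_arm --delta_pos '[[-0.6,3,0],[-1.3,7,0],[-2.3,12,0],[-3.3,17.5,0],[-4.3,23,0]]' --rot '[[0,0,0],[0,0,0],[0,0,0],[0,0,0],[0,0,0]]' --fingers '[1,1,1,1,1]'

```text
time: 9.75
tcp_pos: [524.6, -220.4, 177.1]
tcp_rot: [-0.0, 0.995, 0.096, -0.0]
contact_force: [-1.3, -3.4, -0.7]
width: 0.0
```

step_arm --delta_pos '[[-1.1,6,0],[-2.2,12,0],[-3.4,18,0],[-4.5,24,0],[-5.6,30,0]]' --rot '[[0,0,0],[0,0,0],[0,0,0],[0,0,0],[0,0,0]]' --fingers '[1,1,1,1,1]'

```text
time: 10.25
tcp_pos: [519.0, -190.5, 177.1]
tcp_rot: [-0.0, 0.995, 0.096, -0.0]
contact_force: [-2.0, -3.1, 0.9]
width: 0.006
```

step_arm --delta_pos '[[-1.1,6,0],[-2.2,12,0],[-3.2,17,0],[-3.9,21,0],[-4.5,24,0]]' --rot '[[0,0,0],[0,0,0],[0,0,0],[0,0,0],[0,0,0]]' --fingers '[1,1,1,1,1]'

```text
time: 10.75
tcp_pos: [514.6, -166.6, 177.1]
tcp_rot: [-0.0, 0.995, 0.096, -0.0]
contact_force: [-2.8, -3.2, -0.7]
width: 0.009
```

```bash
python3 - <<'E'
from h import *
P,im=shot("wrist","w6.png"); s=arm.read_state(); print(s["time"],s["tcp_pos"].round(1),s["contact_force"].round(1))
cv2.imwrite("pics/c6.png",im[:300,100:460])
E
```

```text
10.8 [ 514.6 -166.2  177.1] [-0.9 -1.5 -0.6]
```

View pics/c6.png

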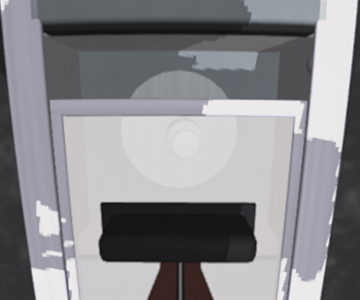

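The fingers press the middle of the tab's side. The leading edge is at row ~99 and the frame's rubber face at row ~35, with the weight upright under the glass.

```bash
python3 - <<'E'
from h import *
P=pose("wrist")
a=onz(P,280,99,87);print(a)
for v in(24,30,36): b=onz(P,280,v,95 if v<30 else 87); print(v,b,np.linalg.norm(a-b))
E
```

```text
[500.03787901 -86.68940748  87.        ]
24 [493.97118239 -55.56317236  95.        ] 32.70546316665039
30 [494.19283163 -56.68297009  87.        ] 30.570424658440906
36 [494.68571353 -59.21329708  87.        ] 27.99254039891791
```

step_arm --delta_pos '[[-0.6,3,0],[-1.1,6,0],[-1.6,8.5,0],[-2,10.5,0],[-2.2,12,0]]' --rot '[[0,0,0],[0,0,0],[0,0,0],[0,0,0],[0,0,0]]' --fingers '[1,1,1,1,1]'

```text
time: 11.3
tcp_pos: [512.6, -154.8, 177.1]
tcp_rot: [0.0, 0.995, 0.096, 0.0]
contact_force: [-1.1, -3.5, -1.2]
width: 0.002
```

step_arm --delta_pos '[[-0.2,1,0],[-0.4,2,0],[-0.6,3,0],[-0.8,4,0],[-0.9,5,0]]' --rot '[[0,0,0],[0,0,0],[0,0,0],[0,0,0],[0,0,0]]' --fingers '[1,1,1,1,1]'

```text
time: 11.8
tcp_pos: [511.7, -150.0, 177.1]
tcp_rot: [0.0, 0.995, 0.096, -0.0]
contact_force: [-1.4, -2.5, -1.0]
width: 0.004
```

step_arm --delta_pos '[[-0.2,1,0],[-0.4,2,0],[-0.6,3,0]]' --rot '[[0,0,0],[0,0,0],[0,0,0]]' --fingers '[1,1,1]'

```text
time: 12.1
tcp_pos: [511.2, -147.5, 177.2]
tcp_rot: [0.001, 0.995, 0.097, 0.0]
contact_force: [-0.3, -7.1, -3.3]
width: 0.006
```

step_arm --delta_pos '[[-0.2,1,0],[-0.4,2,0],[-0.6,3,0]]' --rot '[[0,0,0],[0,0,0],[0,0,0]]' --fingers '[1,1,1]'

```text
time: 12.4
tcp_pos: [511.0, -145.9, 177.2]
tcp_rot: [0.002, 0.995, 0.097, 0.0]
contact_force: [-0.5, -13.2, -4.4]
width: 0.003
```

step_arm --delta_pos '[[-0.2,1,0],[-0.4,2,0],[-0.5,3,0]]' --rot '[[0,0,0],[0,0,0],[0,0,0]]' --fingers '[1,1,1]'

```text
time: 12.7
tcp_pos: [510.5, -143.4, 177.2]
tcp_rot: [0.002, 0.995, 0.097, 0.0]
contact_force: [-1.0, -14.0, -4.7]
width: 0.007
```

step_arm --delta_pos '[[-0.2,1,0],[-0.3,2,0],[-0.5,2.5,0]]' --rot '[[0,0,0],[0,0,0],[0,0,0]]' --fingers '[1,1,1]'

```text
time: 13.0
tcp_pos: [509.9, -140.4, 177.2]
tcp_rot: [0.002, 0.995, 0.097, 0.0]
contact_force: [0.2, -12.9, -3.8]
width: 0.001
```

step_arm --delta_pos '[[-0.1,0.7,0],[-0.3,1.4,0]]' --rot '[[0,0,0],[0,0,0]]' --fingers '[1,1]'

```text
time: 13.2
tcp_pos: [509.6, -138.9, 177.2]
tcp_rot: [0.002, 0.995, 0.097, 0.0]
contact_force: [0.5, -9.4, -2.6]
width: 0.006
```

step_arm --delta_pos '[[-0.1,0.5,0],[-0.2,1,0]]' --rot '[[0,0,0],[0,0,0]]' --fingers '[1,1]'

```text
time: 13.4
tcp_pos: [509.3, -137.5, 177.2]
tcp_rot: [0.001, 0.995, 0.097, 0.0]
contact_force: [-0.4, -10.4, -3.8]
width: 0.007
```

Force fell past the catch and may now be rising on the rubber. I continue in small steps.

step_arm --delta_pos '[[-0.1,0.3,0],[-0.1,0.3,0]]' --rot '[[0,0,0],[0,0,0]]' --fingers '[1,1]'

```text
time: 13.6
tcp_pos: [509.3, -137.5, 177.2]
tcp_rot: [0.002, 0.995, 0.097, 0.0]
contact_force: [0.4, -11.0, -3.9]
width: 0.003
```

step_arm --delta_pos '[[-0.1,0.3,0],[-0.1,0.3,0]]' --rot '[[0,0,0],[0,0,0]]' --fingers '[1,1]'

```text
time: 13.8
tcp_pos: [509.3, -137.4, 177.2]
tcp_rot: [0.002, 0.995, 0.097, 0.0]
contact_force: [-0.4, -12.5, -3.8]
width: 0.003
```

step_arm --delta_pos '[[-0.1,0.4,0],[-0.1,0.4,0],[-0.1,0.4,0]]' --rot '[[0,0,0],[0,0,0],[0,0,0]]' --fingers '[1,1,1]'

```text
time: 14.1
tcp_pos: [509.3, -137.4, 177.2]
tcp_rot: [0.002, 0.995, 0.097, 0.0]
contact_force: [-1.6, -13.5, -5.2]
width: 0.002
```

step_arm --delta_pos '[[0,0,0],[0,0,0],[0,0,0]]' --rot '[[0,0,0],[0,0,0],[0,0,0]]' --fingers '[1,1,1]'

```text
time: 14.4
tcp_pos: [509.3, -137.4, 177.2]
tcp_rot: [0.002, 0.995, 0.097, 0.0]
contact_force: [0.5, -12.4, -5.5]
width: 0.005
```

The position holds at -137.4 while the force rises, so the hatch is against the rubber. I back off, lift, and check.

step_arm --delta_pos '[[0.3,-1.5,0],[1,-6,0],[3,-16,0],[4,-22,10],[4,-22,40]]' --rot '[[0,0,0],[0,0,0],[0,0,0],[0,0,0],[0,0,0]]' --fingers '[1,1,1,1,1]'

```text
time: 14.9
tcp_pos: [511.5, -157.3, 215.9]
tcp_rot: [-0.001, 0.995, 0.096, -0.002]
contact_force: [-0.7, 0.8, -0.1]
width: 0.005
```

step_arm --delta_pos '[[0,0,30],[0,0,60],[0,0,60],[0,0,60]]' --rot '[[0,0,0],[0,0,0],[0,0,0],[0,0,0]]' --fingers '[1,1,1,1]'

```text
time: 15.3
tcp_pos: [513.0, -157.4, 278.2]
tcp_rot: [0.0, 0.995, 0.096, 0.001]
contact_force: [-0.3, 0.5, -0.8]
width: 0.007
```

```bash
python3 - <<'E'
from h import *
P,im=shot("wrist","w7.png"); s=arm.read_state(); print(s["time"],s["tcp_pos"].round(1),s["contact_force"].round(1))
cv2.imwrite("pics/c7.png",cv2.resize(im[0:290,120:440],None,fx=2,fy=2))
E
```

```text
15.35 [ 512.4 -157.1  277.1] [ 0.5 -0.7 -0.4]
```

View pics/c7.png

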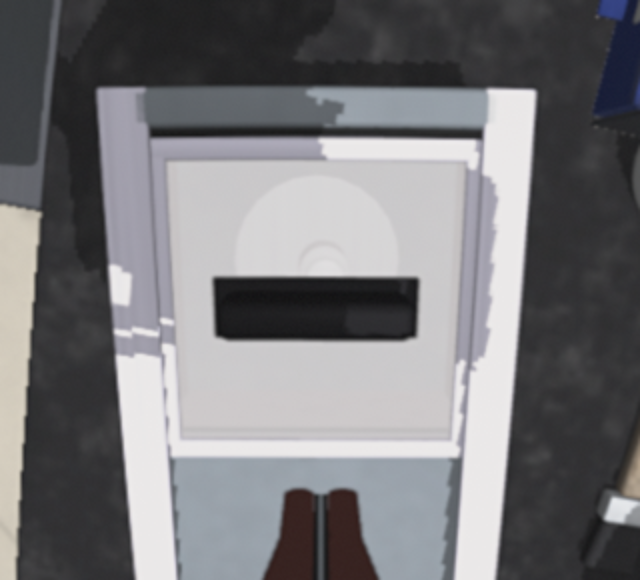

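The hatch sits against the dark strip at the frame, and the weight stands upright under the glass. I check that the strip is the rubber's own top and not a gap.

```bash
python3 - <<'E'
from h import *
P7=pose("wrist"); q=R.from_rotvec([0,0,2*np.arctan2(.0956,.9954)])
def P(t):
    p=arm.camera_params("wrist");M=np.array(p["mount"]);T=q.as_matrix()@np.diag([1,-1,-1.]);return p,T@M[:3,:3],T@M[:3,3]+np.array(t)
m=np.array([490.92,-40.71]); n=np.array([.185,-.983])
for fn,PP,c,r in(("w4",P([513.5,-150.1,217.4]),240,(55,85)),("w7",P7,230,(40,85))):
    g=cv2.imread(f"pics/{fn}.png")[r[0]:r[1],c-3:c+4].mean((1,2)).astype(int)
    print(fn,[(r[0]+i,int(v),round(float((onz(PP,c,r[0]+i,95)[:2]-m)@n),1),round(float((onz(PP,c,r[0]+i,87)[:2]-m)@n),1)) for i,v in enumerate(g)])
E
```

```text
w4 [(55, 102, 7.9, 7.1), (56, 101, 8.4, 7.7), (57, 102, 9.0, 8.2), (58, 101, 9.5, 8.7), (59, 101, 10.0, 9.3), (60, 101, 10.5, 9.8), (61, 100, 11.0, 10.4), (62, 96, 11.6, 10.9), (63, 87, 12.1, 11.5), (64, 77, 12.6, 12.0), (65, 62, 13.1, 12.6), (66, 45, 13.7, 13.1), (67, 33, 14.2, 13.6), (68, 32, 14.7, 14.2), (69, 31, 15.3, 14.7), (70, 28, 15.8, 15.3), (71, 28, 16.3, 15.8), (72, 45, 16.8, 16.4), (73, 66, 17.4, 16.9), (74, 78, 17.9, 17.5), (75, 81, 18.4, 18.1), (76, 82, 19.0, 18.6), (77, 87, 19.5, 19.2), (78, 95, 20.0, 19.7), (79, 99, 20.6, 20.3), (80, 99, 21.1, 20.8), (81, 99, 21.6, 21.4), (82, 99, 22.2, 21.9), (83, 99, 22.7, 22.5), (84, 99, 23.2, 23.0)]
w7 [(40, 34, -1.5, -2.6), (41, 31, -0.8, -1.9), (42, 45, -0.2, -1.2), (43, 77, 0.5, -0.5), (44, 97, 1.2, 0.2), (45, 103, 1.8, 0.8), (46, 104, 2.5, 1.5), (47, 104, 3.2, 2.2), (48, 103, 3.9, 2.9), (49, 103, 4.5, 3.6), (50, 102, 5.2, 4.3), (51, 102, 5.9, 5.0), (52, 102, 6.5, 5.7), (53, 102, 7.2, 6.4), (54, 102, 7.9, 7.1), (55, 101, 8.5, 7.7), (56, 101, 9.2, 8.4), (57, 101, 9.9, 9.1), (58, 101, 10.6, 9.8), (59, 101, 11.2, 10.5), (60, 100, 11.9, 11.2), (61, 92, 12.6, 11.9), (62, 80, 13.3, 12.6), (63, 61, 14.0, 13.3), (64, 39, 14.6, 14.0), (65, 30, 15.3, 14.7), (66, 27, 16.0, 15.4), (67, 33, 16.7, 16.1), (68, 86, 17.4, 16.8), (69, 149, 18.0, 17.5), (70, 173, 18.7, 18.2), (71, 174, 19.4, 18.9), (72, 172, 20.1, 19.6), (73, 169, 20.8, 20.3), (74, 167, 21.5, 21.1), (75, 164, 22.1, 21.8), (76, 162, 22.8, 22.5), (77, 160, 23.5, 23.2), (78, 151, 24.2, 23.9), (79, 145, 24.9, 24.6), (80, 174, 25.6, 25.3), (81, 198, 26.3, 26.0), (82, 201, 27.0, 26.7), (83, 200, 27.7, 27.4), (84, 200, 28.4, 28.2)]
```

The black strip measures the same open (13.3–16.8 mm) and closed (13.7–17.0 mm), so there is no gap. Handing in.

```bash
python3 -c "
from cell import arm
print(arm.hand_in())"
```

```text
the job is handed in; nothing more can be done
None
```

The bigger weight is standing on the pan and the hatch is fully closed against the frame. I handed the job in at about 15 s; no verdict was reported.

- **Weight:** I gripped it, set it on the pan and let go while the hatch was still about 119 mm open. It touched down with 9.5 N. Close views afterwards show it upright and inside the pan disc. My pan estimates differed by about 9 mm (first look against close look), well within the 28 mm allowed.
- **Hatch:** I pushed the middle of the tab's side with closed fingers. The readings were about 3 N of drag and a peak of about 14 N at the catch. Force then fell to about 9 N and rose again while the hatch stopped moving. The highest reading was about 14.5 N in total, and the last 12 mm were done at 10 mm/s or slower.
- **Last check:** The black rubber strip looks the same width in front of the closed hatch as it did with the hatch open (3.3 mm against 3.5 mm), so I see no gap. The gripper was well clear, with no contact force.
- **Other items:** I never touched the small weight, beaker or carton, but I did not take a final picture of them.

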